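Clamp the copper printing block with the edge thumbwheel

TASK

Set the copper-faced printing block, face up and squared with the clamp, in the middle of the green clamp's bed between the steel fence and the jaw, and let go of it. Then close the jaw by rolling the orange edge thumbwheel with a fingertip, a stroke at a time, until the jaw's red spring pad is pushed about half way in and holds the block snugly against the fence, and leave it so. Press and turn the wheel gently, never pushing the pad fully home, move the jaw only by its wheel, and leave everything else on the bench where it is.

Things in the scene. Friction and masses are not known exactly. Their poses are not given: they have to be found in the camera images.
- clamp: Clamp fixed to the bench, green base 100 mm (x) by 205 mm (y -120 to +85) by 12 mm thick; its top is the bed, open on both x sides. Origin on the bench surface, z up; it clamps along y, which points from thumbwheel to fence. Steel fence: face at y = +60 mm, top 30 mm above the bench. Wheel housing: y -115 to -55 mm, 55 mm wide, top 46 mm above the bench. Over 25 N on any part damages it.
- bed_center (a point): Point on the bed's surface, 12 mm above the bench, at the clamp's x = 0, y = +30 mm; axes as the clamp's. The block's underside centre is here when it is clamped against the fence.
- wheel_top (a point): Mean top of the orange thumbwheel, 52 mm above the bench, at the clamp's x = 0, y = -85 mm. The worn wheel runs out of true: its top rises and falls by up to 1.5 mm as it turns (not measured: feel for it). Radius 22 mm, 15 mm wide, axis along the clamp's x; only 4 to 8 mm stands out of its slot. Dragging the rim to +y closes the jaw: about 3.6 N at the rim, plus about 1.3 N per mm of pad travel.
- jaw: Steel sliding jaw on the bed, 90 mm (x) by 14 mm (y) by 17 mm high, moved along the clamp's y by the wheel, 7 mm for 22 mm of rim; it starts 5 to 15 mm short of gripping and stays where it is left (slipping back only when the pad presses with over 11 N). Origin on the bed at the middle of its front face. It carries the red spring pad. Over 5 N directly on it is a fault.
- jaw_face (a point): Middle of the jaw's front face, 9.5 mm above the bed. The red spring pad (50 mm wide, 14 mm high) stands ahead of it in y: its free face is 9 to 14 mm from this point, differing each time (not measured). Pad spring 4 N per mm, travel 5 mm: half way in it presses with 10 N, fully in 20 N; over 22 N bruises the block.
- copper_block: The block to clamp: a beech block with a copper-coloured plate 3 mm thick on top, 45 mm (x) by 60 mm (y) by 23 mm high in all, about 0.13 kg. Origin at the centre of the underside; z up. Its 60 mm length must lie along the clamp's y (either way round). It starts flat on the bench, copper up.
- lino_block: Bystander: block of the same size with a blue top; must not be moved. Origin at the centre of the underside.
- zinc_block: Bystander: block of the same size with a grey top; must not be moved. Origin at the centre of the underside.
- ink_jar: Bystander: amber jar, 60 mm across, 60 mm high. Origin under its centre.
- ink_can: Bystander: can, 70 mm across, 50 mm high. Origin under its centre.
- ink_brush: Bystander: brush 180 mm long lying along its x. Origin under its centre.
- rag_bowl: Bystander: white bowl, 120 mm across, 45 mm high. Origin under its centre.
- brayer: Bystander: ink roller, 90 mm wide black roll, 32 mm thick, with a handle to its -x, 180 mm long in all. Origin under the roll.
There are look-alikes about, which are no part of the job. What is shaped like the copper_block but pink or turquoise is not meant.

How it is judged:
By the outcome, as a careful person would: the job done as asked, in the order asked, and still so for the second after the job is handed in, with the robot touching nothing.
It also fails if it takes over 72 s, if anything falls off the work surface, if the arm or the gripper's body presses on something with over 40 N, if the wrist force passes 120 N, or if a joint passes its speed limit or range.

ROBOT

A 7-joint arm with a two-finger parallel gripper is mounted at the origin on the work surface. World frame = base frame: x ahead of the robot, y to its left, z up, the work surface at z = 0. Lengths are in m, angles in rad, forces in N, time in s.
With the tool pointing down it reaches from about 0.4 to 0.875 m from the base axis. Payload 19.3 kg.
Tool frame: the origin (TCP) lies at the very end of the fingers, on their centre line; the grasp point (between the pads) lies 19 mm behind it; z points along the fingers, y is the line along which they close (so a half turn about z gives the same grasp; the last joint's range is limited). The gripper opens to 85 mm and grips with 20 to 120 N. Pads are 22 mm wide; open, the fingers measure 114 mm over their backs; the gripper's body (76 mm by 85 mm) begins 54 mm behind the grasp point. The pads swing forward as they close: fully open they stand 13 mm farther back than shut.
Start: joints at [-1.305, 0.521, -0.036, 1.599, 0.021, 1.021, -0.113], TCP at [0.206, 0.59, 0.231] pointing down, gripper open.
Joint ranges: [-2.91, 2.91], [-0.3, 2.13], [-1.5, 1.42], [0.17, 2.43], [-1.26, 4.41], [0.16, 1.93], [-2.52, 2.52]. Speed limits (rad/s): [1.89, 1.89, 2.39, 2.39, 3.01, 3.01, 3.01].

INTERFACE

Orientations are given as [roll, pitch, yaw] about the fixed x, y, z axes, in that order (R = Rz(yaw) Ry(pitch) Rx(roll)).
In Python, from workcell import bot gives the robot as it stands.
- The arm moves only by the shell command python3 -m crank 'ROWS' [FORCE]. ROWS is a JSON object of lists of equal length, an entry for each row: "travel": the shift along the world's x, y, z in cm, a list of three; "turn": the turn, a rotation vector about the world's x, y, z in degrees, a list of three; "gripper": the closure, from 0 (fully open) to 1 (shut). A call has exactly 5 rows; each row is the pose to reach, as a shift and turn from the pose commanded when the call began; what a row does not reach only later rows make up. A row lasts 1/10 s, in which the tool goes at most 50 mm and 8.59 degrees, less where a joint would pass 70% of its speed; a pose out of reach is approached as far as the arm can. A call with a gripper value outside its range is refused whole. The fingers move at their own pace and stop on an object; FORCE is the grip in N (left out, the last holds). Time passes only in rows, so rows that repeat a pose let the fingers close, or fill a call up. It gives the time, the measured TCP pose, the force, the opening and the grip force at its end, in the units of the state.
- bot.observe(): the state, without advancing time (a new reading comes with each control period).
- bot.grab_frame(name): name is "side" or "top"; returns a dict with "pixels" (384x512x3 uint8, red, green, blue), "fx", "fy", "cx", "cy" (pixels), "dist" ([k1, k2, p1, p2, k3] as OpenCV has them; the pictures are not rectified), "extrinsics" (4x4, takes a point from world to camera coordinates). Camera axes: x right, y down, z forward; pixel columns grow to the right and rows downward; lengths in m; the calibration is good to about 2 mm. A picture is of the moment at which its call begins. There is no depth.
- bot.job_done(): hands the job in; it is judged then, once.
The state is a dict: "clock": time; "qpos": joint angles; "qd": joint speeds; "joint_efforts": joint torques, N m; "position": TCP position; "tool_rot": TCP orientation; "force": force on the tool from outside, world axes, zero at the start; "moment": the same for the moment, N m; "grip_width": finger opening in m; "finger_force": force on a finger pad.
Only numpy, scipy, OpenCV 4.12 (cv2) and the standard library are available. Lean on these libraries where they do the work, as an engineer would, in place of code of your own. Each camera call takes 0.05 s, during which the arm holds its last target. There are 200 camera calls.

## Working session

There is one attempt and no reset: what is moved stays moved. The work goes in short steps, Python scripts to look and compute and a shell command to move; the robot and the scene stay as the last step left them, time stands still between calls to the robot, and variables do not carry over. Pictures are saved under pics/ and viewed, at most 10 in all, crops included, and the job is handed in when it is done.

```bash
mkdir -p pics; ls
python3 - <<'E'
from workcell import bot
import cv2,numpy as np,pickle
o=bot.observe();print({k:np.round(v,3).tolist() for k,v in o.items()})
d={}
for n in("top","side"):
    f=bot.grab_frame(n);d[n]=f;cv2.imwrite(f"pics/{n}0.png",f["pixels"][:,:,::-1])
    print(n,f["fx"],f["cx"],f["cy"],f["dist"],np.round(f["extrinsics"],3).tolist())
pickle.dump(d,open("f0.pkl","wb"))
E
```

```text
pics
{'clock': 0.0, 'qpos': [-1.305, 0.522, -0.036, 1.6, 0.021, 1.021, -0.113], 'qd': [-0.001, -0.001, -0.0, 0.002, -0.0, -0.0, 0.0], 'joint_efforts': [-0.001, -92.711, 1.979, -36.993, 0.018, 0.008, -0.0], 'position': [0.206, 0.59, 0.231], 'tool_rot': [-3.14, 0.0, 2.806], 'force': [0.593, -0.132, 0.025], 'moment': [-0.0, 0.042, -0.033], 'finger_force': 0.0, 'grip_width': 0.085}
top 377.5624887952859 255.44768844101537 189.5300357690594 [0.01902862 0.         0.         0.         0.        ] [[-0.026, -1.0, -0.004, -0.08], [-0.986, 0.026, -0.166, 0.596], [0.166, -0.0, -0.986, 0.961], [0.0, 0.0, 0.0, 1.0]]
side 371.155408463163 257.7041601705693 186.711766480329 [-0.06062548  0.          0.          0.          0.        ] [[-0.989, -0.147, -0.001, 0.564], [-0.116, 0.787, -0.606, 0.173], [0.09, -0.599, -0.795, 0.949], [0.0, 0.0, 0.0, 1.0]]
```

View pics/top0.png

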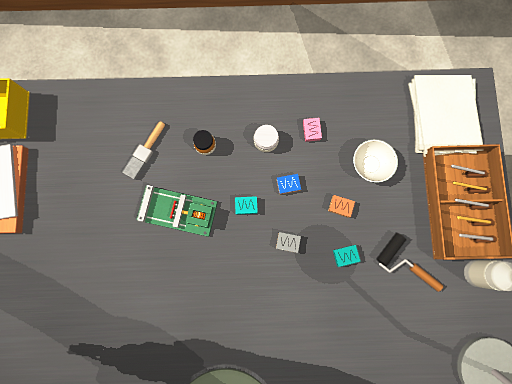

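View pics/side0.png

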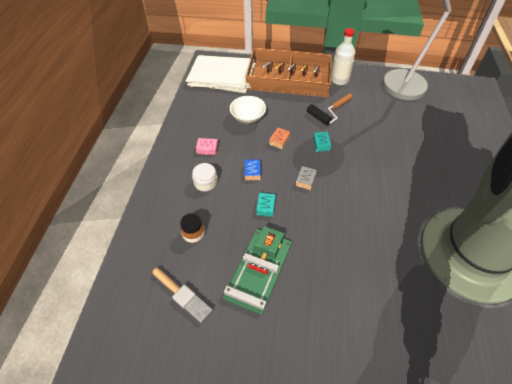

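The top view has three block-shaped candidates near orange, pink or turquoise: orange-copper at (342,205), pink at (312,129) and turquoise at (246,205) and (347,256). Orange-copper is the one that fits, and it shows at (280,138) in the side view. The clamp is at top (177,210), with its fence on the left at (147,203) and its wheel at (199,215). I'll check with one enlarged crop.

```bash
cat > h.py <<'E'
import cv2,numpy as np
def rays(f,uv):
    K=np.array([[f["fx"],0,f["cx"]],[0,f["fy"],f["cy"]],[0,0,1]])
    n=cv2.undistortPoints(np.asarray(uv,float).reshape(-1,1,2),K,np.array(f["dist"],float))[:,0]
    T=np.array(f["extrinsics"]);R,t=T[:3,:3],T[:3,3]
    return -R.T@t,np.c_[n,np.ones(len(n))]@R
def plane(f,uv,z):
    c,d=rays(f,uv);return (c+d*((z-c[2])/d[:,2])[:,None])[:,:2]
def proj(f,p):
    K=np.array([[f["fx"],0,f["cx"]],[0,f["fy"],f["cy"]],[0,0,1]]);T=np.array(f["extrinsics"])
    return cv2.projectPoints(np.asarray(p,float).reshape(-1,1,3),cv2.Rodrigues(T[:3,:3])[0],T[:3,3],K,np.array(f["dist"],float))[0][:,0]
def blobs(f,lo,hi,roi):
    x0,y0,x1,y1=roi
    m=cv2.inRange(cv2.cvtColor(f["pixels"],cv2.COLOR_RGB2HSV),lo,hi)
    k=np.zeros_like(m);k[y0:y1,x0:x1]=m[y0:y1,x0:x1]
    c,_=cv2.findContours(k,cv2.RETR_EXTERNAL,cv2.CHAIN_APPROX_NONE)
    return sorted(c,key=cv2.contourArea,reverse=True)
def rect(f,c,z):
    r=cv2.minAreaRect((plane(f,c.reshape(-1,2),z)*1000).astype(np.float32))
    return [np.round(v,1).tolist() for v in r]
E
python3 - <<'E'
import pickle,cv2,numpy as np
from h import *
d=pickle.load(open("f0.pkl","rb"))
def cr(n,x,y,w,h,s): return cv2.resize(d[n]["pixels"][y:y+h,x:x+w,::-1],None,fx=s,fy=s,interpolation=cv2.INTER_CUBIC)
a=np.hstack([cr("top",130,180,95,60,4),cr("top",315,180,55,60,4)])
b=np.hstack([cr("side",220,220,80,95,3.5 if 0 else 3),cr("side",260,115,80,95,3)])
im=np.zeros((a.shape[0]+b.shape[0],600,3),np.uint8);im[:a.shape[0],:a.shape[1]]=a;im[a.shape[0]:,:b.shape[1]]=b
cv2.imwrite("pics/crop1.png",im)
for n,roi in(("top",(320,185,365,225)),("side",(265,122,296,155))):
    f=d[n]
    for c in blobs(f,(3,110,120),(20,255,255),roi)[:1]: print(n,"copper",cv2.contourArea(c),rect(f,c,.023))
for n,roi in(("top",(130,175,225,245)),("side",(215,215,300,320))):
    f=d[n]
    for nm,lo,hi,z in(("green",(50,90,30),(85,255,255),.012),("orange",(5,150,120),(22,255,255),.05),("white",(0,0,150),(180,60,255),.03),("red",(0,170,60),(4,255,255),.022)):
        for c in blobs(f,lo,hi,roi)[:2]: print(n,nm,cv2.contourArea(c),cv2.boundingRect(c),rect(f,c,z))
E
```

```text
top copper 372.5 [[547.1, -327.8], [63.6, 48.2], 69.8]
side copper 248.0 [[548.8, -318.9], [79.7, 50.8], 72.1]
top green 1174.5 (145, 187, 72, 50) [[545.0, 110.9], [179.8, 99.5], 75.8]
top green 485.5 (147, 193, 32, 29) [[558.0, 162.2], [74.2, 64.3], 75.6]
top orange 21.0 (199, 212, 6, 7) [[528.8, 48.1], [13.5, 15.4], 75.9]
top orange 18.0 (193, 211, 6, 7) [[532.7, 65.1], [13.6, 14.1], 74.5]
top white 204.5 (137, 185, 16, 37) [[569.3, 206.7], [18.1, 99.1], 75.9]
top white 183.5 (147, 192, 39, 36) [[554.4, 148.1], [85.5, 89.7], 75.5]
top red 12.0 (170, 201, 6, 17) [[550.6, 131.4], [5.3, 45.5], 74.7]
side green 970.0 (246, 228, 45, 72) [[541.6, 102.2], [183.3, 97.3], 75.4]
side green 502.0 (237, 268, 33, 29) [[556.8, 158.9], [67.0, 60.3], 76.3]
side orange 35.5 (265, 238, 8, 8) [[532.7, 69.5], [19.0, 16.6], 81.5]
side orange 8.5 (262, 253, 4, 6) [[539.3, 109.5], [13.5, 6.1], 81.1]
side white 354.0 (224, 286, 42, 24) [[569.9, 211.1], [21.8, 100.3], 75.7]
side white 342.0 (235, 253, 44, 43) [[553.4, 150.4], [85.4, 91.6], 76.2]
side red 40.5 (248, 264, 19, 10) [[551.4, 132.6], [8.2, 48.6], 75.1]
```

View pics/crop1.png

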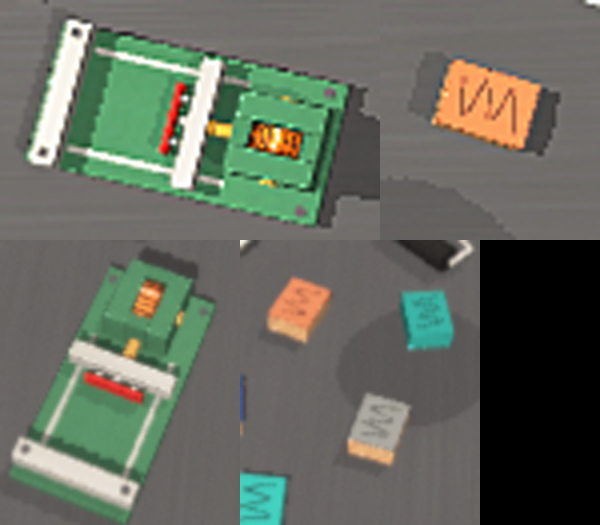

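The crop confirms it: the orange-copper block is at top (342,205), with the grey one and the turquoise ones beside it. The clamp has its fence at crop (60,90), red pad at (173,118), jaw at (198,125) and wheel at (275,138). Next I'll refine the clamp frame and start moving.

```bash
python3 - <<'E'
import pickle
from h import *
d=pickle.load(open("f0.pkl","rb"))
for n,roi in(("top",(125,175,225,245)),("side",(215,215,300,320))):
    f=d[n];P=np.vstack([c.reshape(-1,2) for lo,hi in(((50,90,30),(85,255,255)),((0,0,150),(180,60,255))) for c in blobs(f,lo,hi,roi)[:3]])
    print(n,"hull z12",rect(f,P,.012),"jaw etc")
f=d["top"]
c=blobs(f,(5,150,120),(22,255,255),(190,205,208,225));print([rect(f,x,.05) for x in c[:3]],"joined",rect(f,np.vstack(c),.05))
f=d["side"]
for s in(110,125,140,150,160):
    c=blobs(f,(3,s,120),(20,255,255),(265,122,296,155))[0];print(s,cv2.contourArea(c),rect(f,c,.023))
E
python3 -m crank '{"travel":[[4,-2.8,0],[8,-5.6,0],[12,-8.4,0],[16,-11.2,0],[20,-14,0]],"turn":[[0,0,-4.6],[0,0,-9.2],[0,0,-13.8],[0,0,-18.4],[0,0,-23]],"gripper":[0,0,0,0,0]}'
python3 -m crank '{"travel":[[1.8,-4.6,0],[3.6,-9.2,0],[5.4,-13.8,0],[7.2,-18.4,0],[9,-23,0]],"turn":[[0,0,-4.6],[0,0,-9.2],[0,0,-13.8],[0,0,-18.4],[0,0,-23]],"gripper":[0,0,0,0,0]}'
python3 -m crank '{"travel":[[0.8,-4.9,0],[1.6,-9.8,0],[2.4,-14.7,0],[3.2,-19.6,0],[4,-24.5,0]],"turn":[[0,0,-4.6],[0,0,-9.2],[0,0,-13.8],[0,0,-18.4],[0,0,-23]],"gripper":[0,0,0,0,0]}'
```

```text
top hull z12 [[558.1, 151.3], [270.7, 115.2], 70.6] jaw etc
side hull z12 [[549.1, 119.0], [219.8, 103.6], 75.6] jaw etc
[[[528.8, 48.1], [13.5, 15.4], 75.9], [[532.7, 65.1], [13.6, 14.1], 74.5]] joined [[531.0, 56.5], [31.1, 15.4], 74.5]
110 248.0 [[548.8, -318.9], [79.7, 50.8], 72.1]
125 201.0 [[547.3, -324.8], [67.3, 48.0], 72.1]
140 163.5 [[547.5, -326.2], [60.0, 45.6], 70.6]
150 79.0 [[545.4, -324.3], [51.3, 36.0], 69.4]
clock: 0.6
position: [0.4073, 0.4486, 0.2312]
tool_rot: [-3.141, -0.0, 2.401]
force: [0.3, 0.1, -0.6]
grip_width: 0.0853
finger_force: 0.0
clock: 1.1
position: [0.4962, 0.2181, 0.2312]
tool_rot: [-3.141, -0.0, 2.0]
force: [1.6, 0.4, 0.2]
grip_width: 0.0859
finger_force: 0.0
clock: 1.6
position: [0.5359, -0.0268, 0.2313]
tool_rot: [3.142, -0.0, 1.598]
force: [1.5, -0.2, -0.1]
grip_width: 0.0855
finger_force: 0.0Traceback (most recent call last):
  File "<stdin>", line 11, in <module>
IndexError: list index out of range
```

```bash
python3 -m crank '{"travel":[[0.2,-4.9,0],[0.4,-9.8,0],[0.6,-14.7,0],[0.8,-19.6,0],[0.9,-24.5,0]],"turn":[[0,0,-4.3],[0,0,-8.6],[0,0,-12.9],[0,0,-17.2],[0,0,-21.4]],"gripper":[0,0,0,0,0]}'
python3 -m crank '{"travel":[[0.2,-4,-2],[0.2,-5.5,-6],[0.2,-5.5,-10],[0.2,-5.5,-14],[0.2,-5.5,-15]],"turn":[[0,0,0],[0,0,0],[0,0,0],[0,0,0],[0,0,0]],"gripper":[0,0,0,0,0]}'
python3 - <<'E'
from workcell import bot
import cv2
f=bot.grab_frame("top");cv2.imwrite("pics/t1.png",cv2.resize(f["pixels"][150:260,280:430,::-1],None,fx=4,fy=4,interpolation=cv2.INTER_CUBIC))
E
```

```text
clock: 2.1
position: [0.5447, -0.2717, 0.2311]
tool_rot: [-3.141, -0.0, 1.225]
force: [0.3, 1.0, 0.5]
grip_width: 0.0857
finger_force: 0.0
clock: 2.6
position: [0.545, -0.3238, 0.0772]
tool_rot: [-3.136, -0.001, 1.228]
force: [-0.2, 0.7, 0.4]
grip_width: 0.0854
finger_force: 0.0
```

View pics/t1.png

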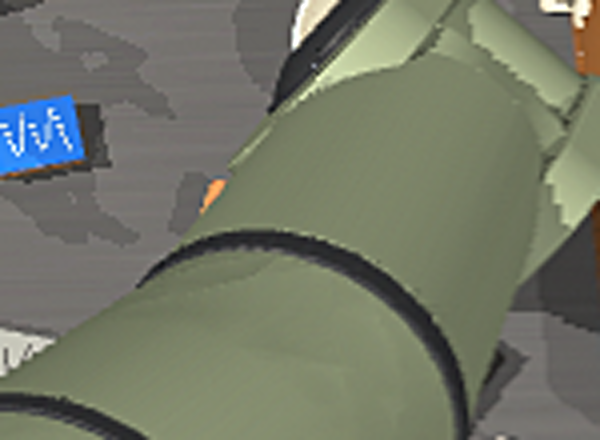

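The arm hides the block in the top view, with only a copper corner visible at crop (212,195). The plan still holds, so I'll go down and grip.

```bash
python3 -m crank '{"travel":[[0,0,-2],[0,0,-4],[0,0,-6],[0,0,-7.2],[0,0,-7.6]],"turn":[[0,0,0],[0,0,0],[0,0,0],[0,0,0],[0,0,0]],"gripper":[0,0,0,0,0]}' 40
python3 -m crank '{"travel":[[0,0,0],[0,0,0],[0,0,0],[0,0,0],[0,0,0]],"turn":[[0,0,0],[0,0,0],[0,0,0],[0,0,0],[0,0,0]],"gripper":[0.3,0.5,0.7,0.8,0.8]}' 40
python3 -m crank '{"travel":[[0,0,0],[0,0,0],[0,0,0],[0,0,0],[0,0,0]],"turn":[[0,0,0],[0,0,0],[0,0,0],[0,0,0],[0,0,0]],"gripper":[0.8,0.8,0.8,0.8,0.8]}' 40
```

```text
clock: 3.15
position: [0.5473, -0.3249, 0.0056]
tool_rot: [3.141, -0.0, 1.228]
force: [-0.0, -1.1, 0.9]
grip_width: 0.0855
finger_force: 0.0
clock: 3.65
position: [0.5475, -0.3252, 0.0065]
tool_rot: [3.14, 0.0, 1.228]
force: [-1.7, 1.5, 8.6]
grip_width: 0.0438
finger_force: 40.8
clock: 4.15
position: [0.5475, -0.3252, 0.0065]
tool_rot: [3.14, 0.0, 1.228]
force: [-1.4, 0.3, 9.1]
grip_width: 0.0441
finger_force: 40.8
```

The 9 N upward force suggests the fingertips touch the bench, so I'll regrip about 9 mm higher to keep them off the clamp's bed and rails.

```bash
python3 -m crank '{"travel":[[0,0,0],[0,0,0],[0,0,0],[0,0,0.5],[0,0,0.9]],"turn":[[0,0,0],[0,0,0],[0,0,0],[0,0,0],[0,0,0]],"gripper":[0.35,0.35,0.35,0.35,0.35]}' 40
python3 -m crank '{"travel":[[0,0,0],[0,0,0],[0,0,0],[0,0,0],[0,0,0]],"turn":[[0,0,0],[0,0,0],[0,0,0],[0,0,0],[0,0,0]],"gripper":[0.6,0.8,0.8,0.8,0.8]}' 40
python3 -m crank '{"travel":[[0,0,0],[0,0,0.5],[0,0,1.5],[0,0,3],[0,0,5]],"turn":[[0,0,0],[0,0,0],[0,0,0],[0,0,0],[0,0,0]],"gripper":[0.8,0.8,0.8,0.8,0.8]}' 40
```

```text
clock: 4.65
position: [0.547, -0.325, 0.0147]
tool_rot: [-3.142, 0.0, 1.228]
force: [-0.3, 0.4, -0.4]
grip_width: 0.0556
finger_force: 0.0
clock: 5.15
position: [0.5474, -0.3252, 0.0154]
tool_rot: [3.14, -0.0, 1.228]
force: [-2.6, 2.3, 15.8]
grip_width: 0.0441
finger_force: 38.6
clock: 5.65
position: [0.5467, -0.3248, 0.0652]
tool_rot: [-3.141, -0.0, 1.228]
force: [1.2, 0.9, -1.3]
grip_width: 0.0436
finger_force: 41.6
```

The same force appeared at the higher grip, so it's just the pads swinging forward. The block is held and lifted, so I'll carry it to a hover over the clamp bed.

```bash
python3 -m crank '{"travel":[[0,2,3],[0,5,6],[0,10,6],[0,15,6],[0,20,6]],"turn":[[0,0,0],[0,0,0],[0,0,0],[0,0,0],[0,0,0]],"gripper":[0.8,0.8,0.8,0.8,0.8]}' 40
python3 -m crank '{"travel":[[0.2,5,0],[0.4,10,0],[0.6,15,0],[0.8,20,0],[1,24,0]],"turn":[[0,0,1],[0,0,2],[0,0,3],[0,0,4],[0,0,5.4]],"gripper":[0.8,0.8,0.8,0.8,0.8]}' 40
python3 -m crank '{"travel":[[0.2,3,0],[0.2,5.2,-1],[0.2,5.2,-3],[0.2,5.2,-5],[0.2,5.2,-6]],"turn":[[0,0,0],[0,0,0],[0,0,0],[0,0,0],[0,0,0]],"gripper":[0.8,0.8,0.8,0.8,0.8]}' 40
python3 - <<'E'
from workcell import bot
import cv2,numpy as np,pickle
o=bot.observe();print(o["position"],o["tool_rot"],o["force"])
d={n:bot.grab_frame(n) for n in("top","side")};pickle.dump(d,open("f1.pkl","wb"))
a=d["top"]["pixels"][170:250,120:230,::-1];b=d["side"]["pixels"][215:320,210:310,::-1]
a=cv2.resize(a,(440,320),interpolation=cv2.INTER_CUBIC);b=cv2.resize(b,(360,378),interpolation=cv2.INTER_CUBIC)
im=np.zeros((378,800,3),np.uint8);im[:320,:440]=a;im[:,440:]=b;cv2.imwrite("pics/hover.png",im)
E
```

```text
clock: 6.15
position: [0.5469, -0.1231, 0.1256]
tool_rot: [3.14, -0.001, 1.228]
force: [1.5, 0.0, -1.1]
grip_width: 0.044
finger_force: 41.6
clock: 6.65
position: [0.5568, 0.1183, 0.1254]
tool_rot: [3.141, -0.001, 1.325]
force: [0.7, 0.4, -2.4]
grip_width: 0.0433
finger_force: 41.6
clock: 7.15
position: [0.5583, 0.1664, 0.0629]
tool_rot: [-3.14, 0.001, 1.322]
force: [-0.3, 0.1, -1.2]
grip_width: 0.0437
finger_force: 41.6
[0.55829347 0.16644044 0.06285983] [-3.14033023e+00  1.22721662e-03  1.32153948e+00] [-0.25190833  0.07732329 -1.24184665]
```

View pics/hover.png

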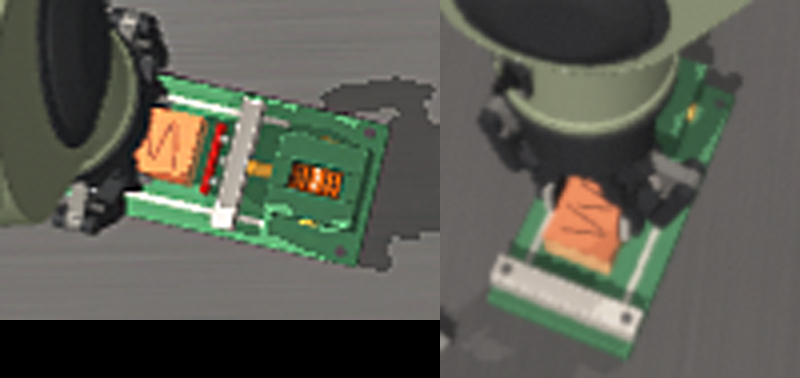

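The hover crop shows the copper block in the gripper. Its near end is at (205,145) in the top view, with the red pad at (215,160) and jaw at (238,165). In the side view its far end is at (585,260), just above the fence at (565,300). I'll measure the edges along the clamp's y with colour profiles.

```bash
cat >> h.py <<'E'
O=np.array([551.8,139.0]);A=np.deg2rad(75.8);U=np.array([np.cos(A),np.sin(A)]);V=np.array([U[1],-U[0]])
def prof(f,z,xs,ys):
    hs=f["pixels"].astype(np.float32);out=[]
    for y in ys:
        p=np.array([np.r_[(O+x*V+y*U)/1000,z] for x in xs]);uv=proj(f,p).astype(np.float32)
        out.append(cv2.remap(hs,uv[:,:1],uv[:,1:],cv2.INTER_LINEAR).reshape(-1,3).mean(0).astype(int))
    return out
def show(n,f,z,xs,ys):
    print(n,"z",z);print(" ".join(f"{y}:{c[0]},{c[1]},{c[2]}" for y,c in zip(ys,prof(f,z,xs,ys))))
E
python3 - <<'E'
import pickle
from h import *
d=pickle.load(open("f1.pkl","rb"));d0=pickle.load(open("f0.pkl","rb"))
xs=np.arange(-10,11,2)
show("top block",d["top"],.0704,xs,range(-12,8))
show("side block",d["side"],.0704,xs,range(45,75))
show("top pad",d0["top"],.0285,xs,range(-26,2))
show("side pad",d0["side"],.0285,xs,range(-26,2))
show("top fence",d0["top"],.03,xs,range(50,84))
show("side fence",d0["side"],.03,xs,range(50,84))
E
```

```text
top block z 0.0704
-12:68,97,66 -11:99,99,66 -10:123,101,66 -9:134,101,65 -8:145,101,65 -7:169,111,70 -6:203,131,80 -5:235,155,93 -4:251,171,102 -3:255,177,106 -2:255,178,107 -1:254,178,107 0:254,178,107 1:254,178,107 2:254,177,106 3:249,169,102 4:242,156,96 5:236,145,90 6:237,143,90 7:240,147,92
side block z 0.0704
45:210,123,85 46:212,125,86 47:218,129,89 48:225,133,91 49:230,137,93 50:233,139,94 51:234,140,95 52:234,140,95 53:233,139,94 54:231,138,94 55:228,138,94 56:225,140,95 57:224,146,99 58:223,154,105 59:224,162,110 60:224,166,114 61:223,168,115 62:217,166,114 63:204,161,111 64:181,153,106 65:147,141,99 66:112,128,90 67:85,115,81 68:67,102,72 69:56,89,63 70:49,80,57 71:46,75,54 72:45,73,53 73:46,73,53 74:50,75,56
top pad z 0.0285
-26:247,242,234 -25:247,242,233 -24:247,242,233 -23:249,243,235 -22:250,245,237 -21:243,240,230 -20:223,222,209 -19:188,191,176 -18:146,156,138 -17:115,136,115 -16:97,132,106 -15:84,125,95 -14:76,103,75 -13:78,71,50 -12:98,44,30 -11:137,27,18 -10:187,25,19 -9:231,39,31 -8:244,59,46 -7:226,86,63 -6:185,116,80 -5:141,140,95 -4:105,151,102 -3:84,152,103
[... 781 characters left out ...]
0:249,245,237 71:250,246,238 72:252,248,241 73:253,250,244 74:253,251,246 75:245,246,237 76:226,234,217 77:194,213,187 78:157,185,154 79:121,152,123 80:99,124,102 81:92,107,93 82:94,99,92 83:98,96,93
side fence z 0.03
50:89,146,104 51:87,142,101 52:83,136,97 53:77,126,90 54:70,114,82 55:63,104,75 56:60,98,71 57:59,96,69 58:58,95,68 59:60,95,69 60:65,98,73 61:78,105,82 62:101,120,100 63:133,142,125 64:166,168,154 65:196,192,180 66:216,210,198 67:226,218,208 68:228,221,210 69:229,221,210 70:229,222,211 71:230,222,211 72:230,222,211 73:230,222,212 74:231,223,213 75:231,223,214 76:231,223,214 77:231,223,213 78:229,221,210 79:224,215,204 80:216,206,195 81:204,195,183 82:190,183,171 83:176,172,159
```

```bash
cat >> h.py <<'E'
def edges(n,f,z,ys,x0,x1,ch=0):
    xs=np.arange(x0,x1,.5);P=np.array([prof(f,z,[x],ys) for x in xs])[:,:,ch].astype(float).mean(1)
    g=np.gradient(cv2.GaussianBlur(P[:,None],(1,5),1)[:,0]);print(n,"rise",xs[g.argmax()],"fall",xs[g.argmin()])
E
python3 - <<'E'
import pickle
from h import *
d=pickle.load(open("f1.pkl","rb"));d0=pickle.load(open("f0.pkl","rb"))
edges("top block",d["top"],.0704,[-3,-2,-1,0,1],-33,33)
edges("side block",d["side"],.0704,[46,48,50,52,54],-33,33)
edges("top jaw",d0["top"],.029,[-26,-25,-24,-23],-60,60)
edges("side jaw",d0["side"],.029,[-26,-25,-24,-23,-22],-60,60)
edges("top fence",d0["top"],.03,[66,68,70],-65,65)
edges("side fence",d0["side"],.03,[69,71,73],-65,65)
show("topx",d["top"],.0704,[-2],range(-30,31,2)) if 0 else None
E
```

```text
top block rise 27.5 fall 22.0
side block rise -23.5 fall 25.0
top jaw rise -44.5 fall 44.5
side jaw rise -45.0 fall 45.5
top fence rise -49.5 fall 49.5
side fence rise -50.0 fall 50.5
```

```bash
python3 -m crank '{"travel":[[0.05,0.2,0],[0.1,0.36,-0.4],[0.1,0.36,-0.8],[0.1,0.36,-1.1],[0.1,0.36,-1.2]],"turn":[[0,0,0],[0,0,0],[0,0,0],[0,0,0],[0,0,0]],"gripper":[0.8,0.8,0.8,0.8,0.8]}' 40
python3 - <<'E'
from workcell import bot
import pickle
from h import *
o=bot.observe();z=o["position"][2]+.0075;print(o["position"],z)
d={n:bot.grab_frame(n) for n in("top","side")};pickle.dump(d,open("f2.pkl","wb"))
xs=np.arange(-10,11,2)
show("top block",d["top"],z,xs,range(-10,6))
show("side block",d["side"],z,xs,range(54,78))
a=d["top"]["pixels"][170:250,120:230,::-1];b=d["side"]["pixels"][215:320,210:310,::-1]
a=cv2.resize(a,(440,320),interpolation=cv2.INTER_CUBIC);b=cv2.resize(b,(360,378),interpolation=cv2.INTER_CUBIC)
im=np.zeros((378,800,3),np.uint8);im[:320,:440]=a;im[:,440:]=b;cv2.imwrite("pics/hover2.png",im)
E
```

```text
clock: 7.75
position: [0.5598, 0.1706, 0.052]
tool_rot: [-3.141, 0.0, 1.322]
force: [-0.3, 0.4, -1.3]
grip_width: 0.0431
finger_force: 41.6
[0.55984087 0.1706172  0.05202399] 0.05952398925184648
top block z 0.05952398925184648
-10:40,95,65 -9:43,94,64 -8:61,95,64 -7:89,97,65 -6:116,100,66 -5:128,99,64 -4:130,95,62 -3:147,98,63 -2:186,117,72 -1:228,144,87 0:249,165,99 1:254,175,104 2:255,179,106 3:255,179,107 4:255,179,107 5:254,178,106
side block z 0.05952398925184648
54:232,138,94 55:233,139,94 56:232,138,94 57:231,138,93 58:230,138,93 59:229,139,94 60:227,141,95 61:225,145,99 62:224,152,103 63:224,158,108 64:224,164,112 65:223,166,114 66:217,163,112 67:205,155,107 68:179,140,97 69:142,120,83 70:105,100,71 71:84,91,68 72:83,94,76 73:103,111,96 74:132,134,122 75:160,157,146 76:181,174,163 77:193,184,173
```

View pics/hover2.png

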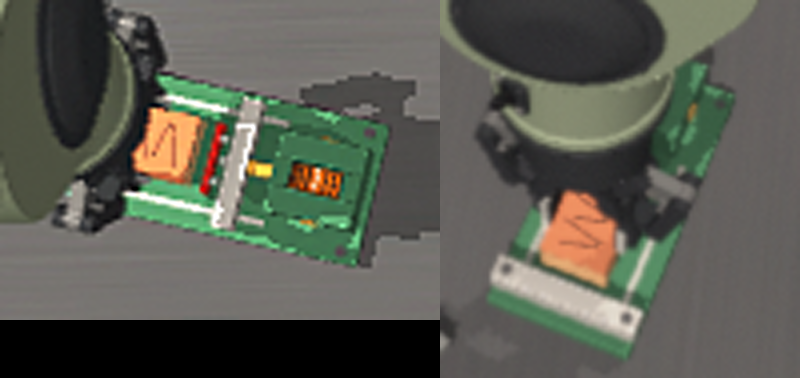

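The block lines up: about 2.3 mm clear of the fence at side crop (580,275) and about 4.7 mm clear of the pad at top crop (213,160). I'll lower it.

```bash
python3 -m crank '{"travel":[[0,0,-0.5],[0,0,-0.9],[0,0,-1.3],[0,0,-1.6],[0,0,-1.8]],"turn":[[0,0,0],[0,0,0],[0,0,0],[0,0,0],[0,0,0]],"gripper":[0.8,0.8,0.8,0.8,0.8]}' 40
python3 -m crank '{"travel":[[0,0,-0.1],[0,0,-0.2],[0,0,-0.2],[0,0,-0.3],[0,0,-0.3]],"turn":[[0,0,0],[0,0,0],[0,0,0],[0,0,0],[0,0,0]],"gripper":[0.8,0.8,0.8,0.8,0.8]}' 40
```

```text
clock: 8.35
position: [0.5599, 0.1706, 0.0339]
tool_rot: [-3.141, 0.0, 1.322]
force: [-0.7, -0.7, -1.5]
grip_width: 0.0436
finger_force: 41.6
clock: 8.85
position: [0.5599, 0.1707, 0.0313]
tool_rot: [-3.142, -0.0, 1.322]
force: [0.6, 0.4, -1.7]
grip_width: 0.0436
finger_force: 41.6
```

```bash
python3 -m crank '{"travel":[[0,0,-0.1],[0,0,-0.1],[0,0,-0.2],[0,0,-0.2],[0,0,-0.2]],"turn":[[0,0,0],[0,0,0],[0,0,0],[0,0,0],[0,0,0]],"gripper":[0.8,0.8,0.8,0.8,0.8]}' 40
python3 -m crank '{"travel":[[0,0,-0.1],[0,0,-0.1],[0,0,-0.1],[0,0,-0.1],[0,0,-0.1]],"turn":[[0,0,0],[0,0,0],[0,0,0],[0,0,0],[0,0,0]],"gripper":[0.8,0.8,0.8,0.8,0.8]}' 40
```

```text
clock: 9.35
position: [0.56, 0.1707, 0.0293]
tool_rot: [3.142, -0.0, 1.322]
force: [0.0, 0.0, -1.0]
grip_width: 0.0434
finger_force: 41.6
clock: 9.85
position: [0.56, 0.1707, 0.0283]
tool_rot: [-3.142, -0.0, 1.322]
force: [0.6, 0.9, -1.7]
grip_width: 0.0437
finger_force: 41.6
```

```bash
python3 -m crank '{"travel":[[0,0,-0.05],[0,0,-0.1],[0,0,-0.1],[0,0,-0.1],[0,0,-0.1]],"turn":[[0,0,0],[0,0,0],[0,0,0],[0,0,0],[0,0,0]],"gripper":[0.8,0.8,0.8,0.8,0.8]}' 40
python3 -m crank '{"travel":[[0,0,-0.05],[0,0,-0.1],[0,0,-0.1],[0,0,-0.1],[0,0,-0.1]],"turn":[[0,0,0],[0,0,0],[0,0,0],[0,0,0],[0,0,0]],"gripper":[0.8,0.8,0.8,0.8,0.8]}' 40
```

```text
clock: 10.35
position: [0.56, 0.1707, 0.0275]
tool_rot: [-3.142, -0.0, 1.322]
force: [-2.6, -0.5, 6.0]
grip_width: 0.0436
finger_force: 42.3
clock: 10.85
position: [0.5601, 0.1707, 0.0274]
tool_rot: [-3.142, -0.001, 1.322]
force: [-8.5, -1.9, 24.9]
grip_width: 0.0438
finger_force: 44.2
```

The load came out right at the limit, so I'll unload at once and then release.

```bash
python3 -m crank '{"travel":[[0,0,0.08],[0,0,0.1],[0,0,0.1],[0,0,0.1],[0,0,0.1]],"turn":[[0,0,0],[0,0,0],[0,0,0],[0,0,0],[0,0,0]],"gripper":[0.8,0.8,0.8,0.8,0.8]}' 20
python3 -m crank '{"travel":[[0,0,0],[0,0,0],[0,0,0],[0,0,0.3],[0,0,0.6]],"turn":[[0,0,0],[0,0,0],[0,0,0],[0,0,0],[0,0,0]],"gripper":[0.35,0.25,0.25,0.25,0.25]}' 20
```

```text
clock: 11.35
position: [0.5601, 0.1707, 0.0275]
tool_rot: [3.141, -0.0, 1.322]
force: [-2.5, -0.0, 8.6]
grip_width: 0.0435
finger_force: 42.5
clock: 11.85
position: [0.5599, 0.1706, 0.0335]
tool_rot: [-3.141, 0.0, 1.322]
force: [0.8, 0.7, 1.1]
grip_width: 0.0642
finger_force: 0.0
```

```bash
python3 -m crank '{"travel":[[0,0,2],[0,0,5],[-0.5,-2,7.5],[-1.5,-6,7.5],[-2.6,-10.4,7.5]],"turn":[[0,0,0],[0,0,0],[0,0,0],[0,0,0],[0,0,0]],"gripper":[0.25,0.25,0.25,0.25,0.6]}' 20
python3 -m crank '{"travel":[[-0.45,-1.6,0],[-0.45,-1.6,-1],[-0.45,-1.6,-2.5],[-0.45,-1.6,-3.5],[-0.45,-1.6,-4]],"turn":[[0,0,0],[0,0,0],[0,0,0],[0,0,0],[0,0,0]],"gripper":[1,1,1,1,1]}' 20
python3 - <<'E'
from workcell import bot
import pickle
from h import *
o=bot.observe();print(o["position"],o["force"],o["grip_width"])
d={n:bot.grab_frame(n) for n in("top","side")};pickle.dump(d,open("f3.pkl","wb"))
a=d["top"]["pixels"][170:250,120:230,::-1];b=d["side"]["pixels"][215:320,210:310,::-1]
a=cv2.resize(a,(440,320),interpolation=cv2.INTER_CUBIC);b=cv2.resize(b,(360,378),interpolation=cv2.INTER_CUBIC)
im=np.zeros((378,800,3),np.uint8);im[:320,:440]=a;im[:,440:]=b;cv2.imwrite("pics/placed.png",im)
E
```

```text
clock: 12.35
position: [0.534, 0.0666, 0.1092]
tool_rot: [3.14, -0.001, 1.325]
force: [1.2, -0.9, -0.3]
grip_width: 0.0509
finger_force: 0.0
clock: 12.85
position: [0.5292, 0.0515, 0.0671]
tool_rot: [-3.14, 0.0, 1.323]
force: [0.3, -0.7, 0.5]
grip_width: 0.0
finger_force: 0.0
[0.52920175 0.05145198 0.06713703] [ 0.26173269 -0.6674894   0.47177426] 2.807629039151523e-05
```

View pics/placed.png

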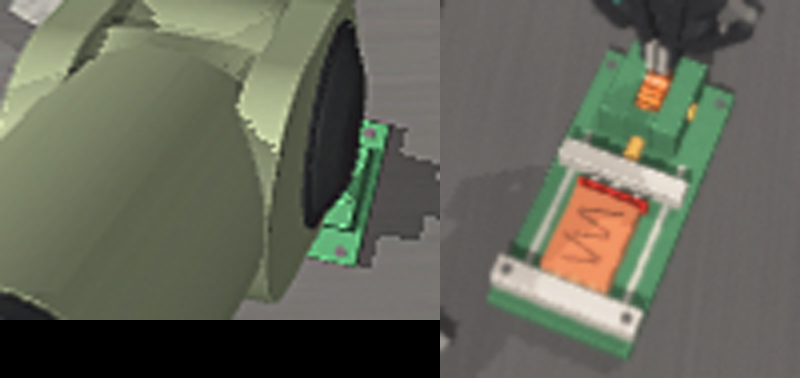

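The side crop shows the block seated squarely between the red pad at (612,195) and the fence at (565,290). The fingertips are at (655,60), ready above the near side of the wheel at (653,92). Next I'll feel for the wheel top.

```bash
python3 -m crank '{"travel":[[0,0,-0.5],[0,0,-0.9],[0,0,-1.2],[0,0,-1.2],[0,0,-1.2]],"turn":[[0,0,0],[0,0,0],[0,0,0],[0,0,0],[0,0,0]],"gripper":[1,1,1,1,1]}' 20
python3 -m crank '{"travel":[[0,0,0],[0,0,-0.05],[0,0,-0.05],[0,0,-0.05],[0,0,-0.05]],"turn":[[0,0,0],[0,0,0],[0,0,0],[0,0,0],[0,0,0]],"gripper":[1,1,1,1,1]}' 20
```

```text
clock: 13.45
position: [0.5295, 0.0507, 0.0563]
tool_rot: [3.142, -0.0, 1.322]
force: [0.2, 0.0, 0.4]
grip_width: -0.0002
finger_force: 0.0
clock: 13.95
position: [0.5295, 0.0507, 0.0558]
tool_rot: [-3.142, -0.0, 1.322]
force: [-0.9, 1.1, -1.8]
grip_width: 0.0
finger_force: 0.0
```

```bash
for i in 1 ; do
python3 -m crank '{"travel":[[0,0,-0.05],[0,0,-0.1],[0,0,-0.15],[0,0,-0.2],[0,0,-0.2]],"turn":[[0,0,0],[0,0,0],[0,0,0],[0,0,0],[0,0,0]],"gripper":[1,1,1,1,1]}' 20; done
python3 -m crank '{"travel":[[0,0,0],[0,0,-0.03],[0,0,-0.05],[0,0,-0.05],[0,0,-0.05]],"turn":[[0,0,0],[0,0,0],[0,0,0],[0,0,0],[0,0,0]],"gripper":[1,1,1,1,1]}' 20
```

```text
clock: 14.45
position: [0.5294, 0.0507, 0.0537]
tool_rot: [-3.141, 0.0, 1.322]
force: [-0.0, 0.8, 0.0]
grip_width: 0.0
finger_force: 0.0
clock: 14.95
position: [0.5295, 0.0507, 0.0533]
tool_rot: [-3.142, 0.0, 1.322]
force: [1.1, -0.2, 0.5]
grip_width: 0.0
finger_force: 0.0
```

```bash
python3 -m crank '{"travel":[[0,0,-0.02],[0,0,-0.05],[0,0,-0.05],[0,0,-0.05],[0,0,-0.05]],"turn":[[0,0,0],[0,0,0],[0,0,0],[0,0,0],[0,0,0]],"gripper":[1,1,1,1,1]}' 20
python3 -m crank '{"travel":[[0,0,-0.02],[0,0,-0.05],[0,0,-0.05],[0,0,-0.05],[0,0,-0.05]],"turn":[[0,0,0],[0,0,0],[0,0,0],[0,0,0],[0,0,0]],"gripper":[1,1,1,1,1]}' 20
```

```text
clock: 15.45
position: [0.5295, 0.0507, 0.0528]
tool_rot: [3.142, -0.0, 1.322]
force: [0.7, 0.6, -1.0]
grip_width: 0.0
finger_force: 0.0
clock: 15.95
position: [0.5295, 0.0507, 0.0523]
tool_rot: [-3.142, -0.0, 1.322]
force: [0.5, -0.2, -0.8]
grip_width: -0.0
finger_force: 0.0
```

```bash
python3 -m crank '{"travel":[[0,0,-0.02],[0,0,-0.05],[0,0,-0.05],[0,0,-0.05],[0,0,-0.05]],"turn":[[0,0,0],[0,0,0],[0,0,0],[0,0,0],[0,0,0]],"gripper":[1,1,1,1,1]}' 20
python3 -m crank '{"travel":[[0,0,-0.02],[0,0,-0.05],[0,0,-0.05],[0,0,-0.05],[0,0,-0.05]],"turn":[[0,0,0],[0,0,0],[0,0,0],[0,0,0],[0,0,0]],"gripper":[1,1,1,1,1]}' 20
```

```text
clock: 16.45
position: [0.5295, 0.0507, 0.0518]
tool_rot: [3.142, 0.0, 1.322]
force: [0.1, -0.2, -0.8]
grip_width: 0.0
finger_force: 0.0
clock: 16.95
position: [0.5296, 0.0507, 0.0515]
tool_rot: [3.141, -0.0, 1.322]
force: [-1.2, -0.2, 5.8]
grip_width: 0.0002
finger_force: 3.0
```

Contact is at about 51.5 mm. I'll add a little pressure and start a short drag.

```bash
python3 -m crank '{"travel":[[0,0,-0.03],[0.02,0.08,-0.03],[0.05,0.19,-0.03],[0.07,0.29,-0.03],[0.1,0.39,-0.03]],"turn":[[0,0,0],[0,0,0],[0,0,0],[0,0,0],[0,0,0]],"gripper":[1,1,1,1,1]}' 20
```

```text
clock: 17.45
position: [0.5304, 0.0538, 0.0516]
tool_rot: [3.141, 0.0, 1.321]
force: [-5.3, -4.1, 18.6]
grip_width: 0.0
finger_force: 9.0
```

```bash
python3 -m crank '{"travel":[[0,0,0.03],[0.02,0.08,0.04],[0.05,0.19,0.05],[0.07,0.29,0.06],[0.1,0.39,0.06]],"turn":[[0,0,0],[0,0,0],[0,0,0],[0,0,0],[0,0,0]],"gripper":[1,1,1,1,1]}' 20
```

```text
clock: 17.95
position: [0.5314, 0.0578, 0.0519]
tool_rot: [3.142, 0.0, 1.322]
force: [-4.3, -3.4, 11.3]
grip_width: 0.0
finger_force: 6.1
```

```bash
python3 -m crank '{"travel":[[0.02,0.08,0.01],[0.05,0.19,0.02],[0.07,0.29,0.03],[0.1,0.39,0.04],[0.12,0.48,0.04]],"turn":[[0,0,0],[0,0,0],[0,0,0],[0,0,0],[0,0,0]],"gripper":[1,1,1,1,1]}' 20
python3 - <<'E'
from workcell import bot
import pickle
from h import *
f=bot.grab_frame("side");d=pickle.load(open("f3.pkl","rb"));xs=np.r_[-40:-29:2,30:41:2]
def edge(f,z,y0,y1,xs):
    ys=np.arange(y0,y1,.25);P=np.array([c.sum() for c in prof(f,z,xs,ys)],float);P=cv2.GaussianBlur(P[:,None],(1,9),2)[:,0];g=np.gradient(P);return ys[g.argmin()],ys[g.argmax()]
for k in(d["side"],f): print("jaw front fall / back rise",edge(k,.029,-45,5,xs))
E
```

```text
clock: 18.45
position: [0.5326, 0.0626, 0.0523]
tool_rot: [-3.142, 0.0, 1.322]
force: [-3.0, -3.8, 10.9]
grip_width: 0.0001
finger_force: 5.3
jaw front fall / back rise (np.float64(-11.0), np.float64(-31.25))
jaw front fall / back rise (np.float64(-35.75), np.float64(-27.0))
```

The jaw advanced about 4 mm for 12 mm of drag with no slip, as expected. I'll extend this stroke a little.

```bash
python3 -m crank '{"travel":[[0.02,0.08,0.01],[0.05,0.19,0.02],[0.07,0.29,0.03],[0.08,0.3,0.03],[0.08,0.3,0.03]],"turn":[[0,0,0],[0,0,0],[0,0,0],[0,0,0],[0,0,0]],"gripper":[1,1,1,1,1]}' 20
```

```text
clock: 19.0
position: [0.5334, 0.0658, 0.0525]
tool_rot: [-3.142, 0.0, 1.322]
force: [-2.7, -3.3, 8.0]
grip_width: 0.0003
finger_force: 3.8
```

```bash
python3 -m crank '{"travel":[[0,0,0.6],[-0.2,-0.78,0.8],[-0.4,-1.56,0.7],[-0.4,-1.56,0.4],[-0.4,-1.56,0.2]],"turn":[[0,0,0],[0,0,0],[0,0,0],[0,0,0],[0,0,0]],"gripper":[1,1,1,1,1]}' 20
python3 -m crank '{"travel":[[0,0,-0.05],[0,0,-0.1],[0,0,-0.15],[0,0,-0.18],[0,0,-0.2]],"turn":[[0,0,0],[0,0,0],[0,0,0],[0,0,0],[0,0,0]],"gripper":[1,1,1,1,1]}' 20
```

```text
clock: 19.5
position: [0.5293, 0.0504, 0.054]
tool_rot: [-3.141, -0.0, 1.322]
force: [0.2, -0.7, -0.1]
grip_width: 0.0001
finger_force: 0.0
clock: 20.0
position: [0.5296, 0.0508, 0.0525]
tool_rot: [3.141, -0.0, 1.322]
force: [-2.3, 0.9, 7.6]
grip_width: 0.0001
finger_force: 3.9
```

```bash
python3 -m crank '{"travel":[[0.02,0.08,-0.01],[0.05,0.19,0],[0.07,0.29,0],[0.1,0.39,0.01],[0.1,0.39,0.01]],"turn":[[0,0,0],[0,0,0],[0,0,0],[0,0,0],[0,0,0]],"gripper":[1,1,1,1,1]}' 20
```

```text
clock: 20.5
position: [0.5304, 0.0542, 0.0527]
tool_rot: [3.142, 0.0, 1.322]
force: [-3.5, -3.4, 9.3]
grip_width: 0.0001
finger_force: 4.8
```

```bash
python3 -m crank '{"travel":[[0.02,0.05,-0.01],[0.03,0.1,-0.01],[0.04,0.15,-0.01],[0.05,0.2,-0.01],[0.05,0.2,-0.01]],"turn":[[0,0,0],[0,0,0],[0,0,0],[0,0,0],[0,0,0]],"gripper":[1,1,1,1,1]}' 20
python3 - <<'E'
from workcell import bot
import pickle
from h import *
f=bot.grab_frame("side");d=pickle.load(open("f3.pkl","rb"));pickle.dump(f,open("s4.pkl","wb"));xs=np.r_[-40:-29:2,30:41:2]
def pr(f,z,xs,y0,y1):
    return " ".join(f"{y}:{c[0]},{c[1]}" for y,c in zip(range(y0,y1),prof(f,z,xs,range(y0,y1))))
for k in(d["side"],f): print("jaw",pr(k,.029,xs,-36,-2));print("mid",pr(k,.0285,range(-10,11,2),-12,10));print("blockfar",pr(k,.035,range(-10,11,2),46,70))
E
```

```text
clock: 21.0
position: [0.5309, 0.0561, 0.0528]
tool_rot: [3.141, 0.0, 1.322]
force: [-3.0, -3.2, 13.5]
grip_width: -0.0005
finger_force: 6.6
jaw -36:88,111 -35:89,110 -34:95,113 -33:107,121 -32:130,138 -31:161,163 -30:189,186 -29:206,200 -28:212,205 -27:215,207 -26:216,207 -25:216,207 -24:216,207 -23:215,206 -22:215,206 -21:214,205 -20:215,206 -19:215,206 -18:214,205 -17:207,198 -16:198,188 -15:191,181 -14:186,178 -13:182,175 -12:175,172 -11:163,167 -10:150,161 -9:140,157 -8:132,154 -7:127,152 -6:126,152 -5:124,151 -4:124,151 -3:124,151
mid -12:146,140 -11:132,125 -10:123,110 -9:125,92 -8:143,76 -7:167,63 -6:182,54 -5:178,51 -4:168,53 -3:167,65 -2:181,84 -1:201,105 0:215,120 1:222,127 2:224,130 3:225,130 4:224,130 5:223,129 6:218,126 7:210,122 8:200,116 9:194,113
blockfar 46:226,136 47:222,133 48:220,131 49:220,130 50:221,131 51:225,135 52:231,139 53:235,143 54:239,146 55:240,147 56:241,148 57:241,148 58:240,148 59:238,148 60:236,148 61:231,149 62:224,150 63:214,151 64:204,155 65:197,164 66:201,179 67:213,198 68:223,213 69:228,220
jaw -36:133,165 -35:130,162 -34:123,154 -33:113,141 -
[... 155 characters left out ...]
16,207 -18:216,207 -17:215,207 -16:214,206 -15:214,205 -14:213,205 -13:214,205 -12:212,204 -11:206,197 -10:197,188 -9:190,181 -8:186,177 -7:183,175 -6:177,172 -5:166,168 -4:154,162 -3:140,157
mid -12:210,201 -11:206,196 -10:197,187 -9:188,178 -8:175,166 -7:158,150 -6:140,133 -5:123,117 -4:111,104 -3:110,94 -2:126,90 -1:153,93 0:184,104 1:207,116 2:219,125 3:223,129 4:225,130 5:225,131 6:224,130 7:222,129 8:218,127 9:213,124
blockfar 46:229,138 47:230,138 48:226,135 49:220,131 50:217,129 51:217,129 52:221,132 53:227,136 54:232,140 55:237,144 56:239,146 57:240,147 58:240,148 59:240,148 60:239,148 61:237,149 62:233,150 63:226,153 64:219,158 65:213,168 66:210,180 67:213,195 68:220,209 69:226,217
```

```bash
python3 -m crank '{"travel":[[0.02,0.08,0],[0.04,0.15,0],[0.06,0.22,0],[0.08,0.29,0],[0.08,0.29,0]],"turn":[[0,0,0],[0,0,0],[0,0,0],[0,0,0],[0,0,0]],"gripper":[1,1,1,1,1]}' 20
```

```text
clock: 21.55
position: [0.5317, 0.059, 0.0529]
tool_rot: [3.142, 0.0, 1.322]
force: [-5.1, -2.7, 16.3]
grip_width: 0.0002
finger_force: 8.0
```

```bash
python3 -m crank '{"travel":[[0.02,0.08,0.01],[0.04,0.15,0.02],[0.06,0.22,0.02],[0.08,0.29,0.02],[0.08,0.29,0.02]],"turn":[[0,0,0],[0,0,0],[0,0,0],[0,0,0],[0,0,0]],"gripper":[1,1,1,1,1]}' 20
python3 - <<'E'
from workcell import bot
import numpy as np,pickle
F=[]
for i in range(3): f=bot.grab_frame("side");F.append(bot.observe()["force"])
print(np.mean(F,0),np.array(F).round(1).tolist())
pickle.dump(f,open("s5.pkl","wb"))
from h import *
for n in("s4.pkl","s5.pkl"):
    k=pickle.load(open(n,"rb"))
    for nm,z,xs,y0,y1 in(("jaw",.029,np.r_[-40:-29:2,30:41:2],-28,-18),("mid",.0285,range(-10,11,2),-12,6),("far",.035,range(-10,11,2),58,70)):
        print(nm," ".join(f"{y}:{c[0]},{c[1]}" for y,c in zip(range(y0,y1),prof(k,z,xs,range(y0,y1)))))
E
```

```text
clock: 22.05
position: [0.5324, 0.0618, 0.053]
tool_rot: [-3.141, 0.0, 1.322]
force: [-5.5, -3.9, 14.3]
grip_width: -0.0004
finger_force: 7.5
[-5.20062668 -3.15773667 14.65935346] [[-5.4, -3.6, 14.7], [-5.5, -2.9, 14.6], [-4.7, -2.9, 14.7]]
jaw -28:91,110 -27:98,114 -26:114,125 -25:140,145 -24:169,169 -23:194,190 -22:207,200 -21:213,205 -20:215,207 -19:216,207
mid -12:210,201 -11:206,196 -10:197,187 -9:188,178 -8:175,166 -7:158,150 -6:140,133 -5:123,117 -4:111,104 -3:110,94 -2:126,90 -1:153,93 0:184,104 1:207,116 2:219,125 3:223,129 4:225,130 5:225,131
far 58:240,148 59:240,148 60:239,148 61:237,149 62:233,150 63:226,153 64:219,158 65:213,168 66:210,180 67:213,195 68:220,209 69:226,217
jaw -28:91,111 -27:90,110 -26:96,112 -25:107,120 -24:123,131 -23:150,152 -22:179,176 -21:201,195 -20:211,203 -19:214,206
mid -12:208,199 -11:210,201 -10:209,200 -9:203,193 -8:190,180 -7:175,166 -6:159,151 -5:142,135 -4:127,120 -3:116,106 -2:114,95 -1:126,89 0:152,91 1:183,102 2:207,115 3:218,124 4:223,128 5:225,130
far 58:240,147 59:240,147 60:240,147 61:238,146 62:235,146 63:230,147 64:223,152 65:216,161 66:211,175 67:212,190 68:217,204 69:222,213
```

```bash
python3 -m crank '{"travel":[[0.02,0.08,0],[0.04,0.15,0],[0.06,0.22,0.01],[0.08,0.29,0.01],[0.08,0.29,0.01]],"turn":[[0,0,0],[0,0,0],[0,0,0],[0,0,0],[0,0,0]],"gripper":[1,1,1,1,1]}' 20
cat > s.py <<'E'
from workcell import bot
import numpy as np,pickle,sys
F=[];Q=[]
for i in range(3): f=bot.grab_frame("side");o=bot.observe();F.append(o["force"]);Q.append(o["position"])
print("force",np.mean(F,0).round(2),"pos",np.mean(Q,0).round(5))
from h import *
def at(k,z,xs,y0,y1,lev,ch):
    ys=np.arange(y0,y1,.25);P=np.array([prof(k,z,[x],ys) for x in xs])[:,:,ch].mean(0)
    i=np.argmax(P>lev);return ys[i-1]+.25*(lev-P[i-1])/(P[i]-P[i-1])
def m(k): return np.round([at(k,.029,np.r_[-40:-29:2,30:41:2],-34,-10,150,0),at(k,.035,range(-10,11),-5,15,180,0),at(k,.035,range(-10,11),57,70,175,1)],2)
for n in("s4.pkl","s5.pkl"): print(n,m(pickle.load(open(n,"rb"))))
print("jaw back, block near, block far",m(f))
E
python3 s.py
```

```text
clock: 22.7
position: [0.5331, 0.0646, 0.0531]
tool_rot: [-3.141, 0.0, 1.322]
force: [-5.2, -5.5, 15.7]
grip_width: -0.0003
finger_force: 7.7
force [-5.81 -4.11 14.93] pos [0.53313 0.06459 0.05308]
s4.pkl [-24.65   2.55  65.58]
s5.pkl [-22.99  15.24  66.  ]
jaw back, block near, block far [-22.11  14.28  65.98]
```

The block's far edge has stopped moving, so it's against the fence, and the drag is starting to rise as the pad compresses. I'll reset the finger for the last partial stroke.

```bash
python3 -m crank '{"travel":[[0,0,0.6],[-0.2,-0.7,0.8],[-0.3,-1.16,0.6],[-0.3,-1.16,0.4],[-0.3,-1.16,0.2]],"turn":[[0,0,0],[0,0,0],[0,0,0],[0,0,0],[0,0,0]],"gripper":[1,1,1,1,1]}' 20
python3 -m crank '{"travel":[[0,0,-0.05],[0,0,-0.1],[0,0,-0.15],[0,0,-0.18],[0,0,-0.2]],"turn":[[0,0,0],[0,0,0],[0,0,0],[0,0,0],[0,0,0]],"gripper":[1,1,1,1,1]}' 20
python3 s.py | grep -v pkl
```

```text
clock: 23.35
position: [0.5303, 0.0535, 0.0542]
tool_rot: [-3.141, 0.0, 1.322]
force: [0.2, 0.4, -0.1]
grip_width: -0.0001
finger_force: 0.0
clock: 23.85
position: [0.5305, 0.0538, 0.0531]
tool_rot: [3.141, -0.0, 1.322]
force: [-4.5, 0.2, 17.1]
grip_width: -0.0001
finger_force: 8.2
force [-3.55 -0.13 14.5 ] pos [0.53044 0.05379 0.0531 ]
jaw back, block near, block far [-22.06  19.24  65.94]
```

```bash
python3 -m crank '{"travel":[[0.02,0.08,0],[0.04,0.15,0],[0.06,0.22,0],[0.08,0.31,0],[0.08,0.31,0]],"turn":[[0,0,0],[0,0,0],[0,0,0],[0,0,0],[0,0,0]],"gripper":[1,1,1,1,1]}' 20
python3 s.py | grep -v pkl
```

```text
clock: 24.5
position: [0.5311, 0.056, 0.0531]
tool_rot: [3.142, 0.0, 1.322]
force: [-4.9, -4.4, 16.1]
grip_width: 0.0001
finger_force: 8.4
force [-5.75 -4.84 16.52] pos [0.53101 0.05604 0.05313]
jaw back, block near, block far [-21.35  12.64  65.95]
```

```bash
python3 -m crank '{"travel":[[0.02,0.08,0],[0.04,0.15,0],[0.06,0.24,0],[0.08,0.32,0],[0.08,0.32,0]],"turn":[[0,0,0],[0,0,0],[0,0,0],[0,0,0],[0,0,0]],"gripper":[1,1,1,1,1]}' 20
python3 s.py | grep -v pkl
```

```text
clock: 25.15
position: [0.5318, 0.0591, 0.0532]
tool_rot: [-3.142, 0.001, 1.321]
force: [-6.1, -5.3, 17.4]
grip_width: -0.0002
finger_force: 9.1
force [-6.44 -6.12 18.06] pos [0.5318  0.05908 0.05319]
jaw back, block near, block far [-20.53  14.38  65.95]
```

The drag is about 6.3 N and the jaw has moved about 2.5 mm since the pad loaded up, so the pad is about half way in. I'll lift off, clear away and verify.

```bash
python3 -m crank '{"travel":[[0,0,0.5],[0,0,2],[0,-2,5],[0,-6,9],[0,-10,12]],"turn":[[0,0,0],[0,0,0],[0,0,0],[0,0,0],[0,0,0]],"gripper":[1,1,1,1,1]}' 20
python3 -m crank '{"travel":[[0,-4,1],[0,-8,1],[0,-12,1],[0,-15,1],[0,-15,1]],"turn":[[0,0,0],[0,0,0],[0,0,0],[0,0,0],[0,0,0]],"gripper":[1,1,1,1,1]}' 20
python3 s.py | grep -v pkl
python3 - <<'E'
from workcell import bot
import pickle
from h import *
d={n:bot.grab_frame(n) for n in("top","side")}
a=cv2.resize(d["top"]["pixels"][170:250,120:230,::-1],(440,320),interpolation=cv2.INTER_CUBIC);b=cv2.resize(d["side"]["pixels"][215:320,210:310,::-1],(360,378),interpolation=cv2.INTER_CUBIC)
im=np.zeros((378,800,3),np.uint8);im[:320,:440]=a;im[:,440:]=b;cv2.imwrite("pics/final.png",im)
f=d["top"];show("pad",f,.0285,range(-10,11,2),range(-16,6))
show("jaw",f,.029,range(-10,11,2),range(-32,-6))
E
```

```text
clock: 25.8
position: [0.532, -0.0352, 0.1702]
tool_rot: [3.141, -0.0, 1.324]
force: [0.3, -0.0, 0.3]
grip_width: 0.0
finger_force: 0.0
clock: 26.3
position: [0.5313, -0.1892, 0.179]
tool_rot: [3.141, 0.002, 1.317]
force: [0.2, 1.0, 0.5]
grip_width: 0.0001
finger_force: 0.0
force [0.03 0.2  0.05] pos [ 0.53183 -0.18527  0.17856]
jaw back, block near, block far [-21.25  22.34  65.71]
pad z 0.0285
-16:249,245,238 -15:249,245,237 -14:249,245,237 -13:250,246,238 -12:252,249,241 -11:248,247,239 -10:231,235,224 -9:196,206,191 -8:158,170,154 -7:121,129,113 -6:99,91,79 -5:95,60,51 -4:113,38,32 -3:147,25,22 -2:179,21,18 -1:186,23,19 0:173,32,24 1:162,53,35 2:177,87,54 3:208,126,75 4:238,157,93 5:252,173,102
jaw z 0.029
-32:130,148,74 -31:131,152,77 -30:134,155,77 -29:136,152,74 -28:137,142,70 -27:135,128,66 -26:131,115,65 -25:126,106,67 -24:131,112,82 -23:156,142,124 -22:195,187,178 -21:233,229,224 -20:250,247,242 -19:253,250,243 -18:251,248,240 -17:250,246,239 -16:249,245,237 -15:249,245,237 -14:249,245,237 -13:251,247,238 -12:252,249,242 -11:247,247,238 -10:228,232,221 -9:192,202,187 -8:152,165,148 -7:118,124,109
```

View pics/final.png

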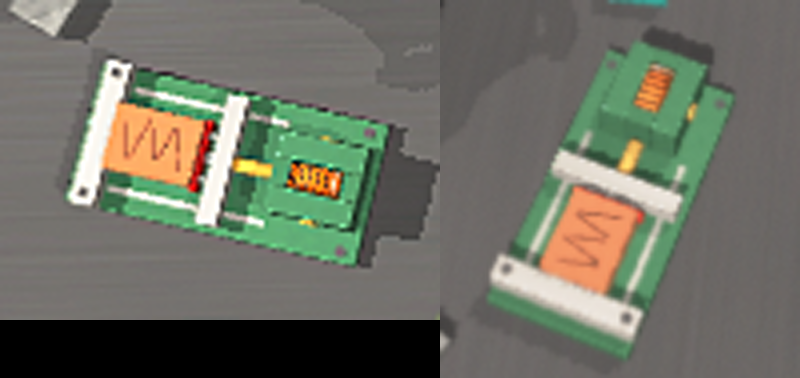

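Run:
```python
from workcell import bot
import pickle
from h import *
now={n:bot.grab_frame(n) for n in("top","side")};pickle.dump(now,open("f9.pkl","wb"))
d0=pickle.load(open("f0.pkl","rb"));d1=pickle.load(open("f1.pkl","rb"));d3=pickle.load(open("f3.pkl","rb"));s4=pickle.load(open("s4.pkl","rb"));s5=pickle.load(open("s5.pkl","rb"))
L={"f0":d0["side"],"f1":d1["side"],"f3":d3["side"],"s4":s4,"s5":s5,"now":now["side"]}
def pk(k,z,xs,y0,y1,s):
    ys=np.arange(y0,y1,.25);P=np.array([prof(k,z,[x],ys) for x in xs]).sum(2).mean(0).astype(float)
    g=s*np.gradient(cv2.GaussianBlur(P[:,None],(1,9),1.5)[:,0]);i=g.argmax();w=np.clip(g[max(i-8,0):i+9],0,None);return round(float((w*ys[max(i-8,0):i+9]).sum()/w.sum()),2)
for n,k in L.items():
    print(n,"back L/R",[pk(k,.029,xs,-36,-14,1) for xs in(range(-40,-28,2),range(14,40,2))] if n!="f1" else "")
for n,k in(("f0",d0["top"]),("f1",d1["top"]),("now",now["top"])):
    print("top",n,"jaw back",[pk(k,.029,xs,-42,-14,1) for xs in(range(-40,-28,2),range(28,42,2))],"front",[pk(k,.029,xs,-24,0,-1) for xs in(range(-40,-28,2),range(28,42,2))])
```

```text
f0 back L/R [-31.04, -31.31]
f1 back L/R 
f3 back L/R [-31.03, -31.29]
s4 back L/R [-24.36, -24.57]
s5 back L/R [-22.58, -22.81]
now back L/R [-20.57, -20.78]
top f0 jaw back [-32.69, -32.57] front [-19.26, -18.9]
top f1 jaw back [-32.79, -32.78] front [-19.18, -20.46]
top now jaw back [-22.35, -22.35] front [-8.7, -9.05]
```

The final crop shows the block square against the fence at top (95,135). The red pad at (202,155) is part compressed and the wheel at (315,180) is clear of the tool. The jaw has moved about 10.4 mm, which leaves the pad about half way in, so I'm handing in.

```bash
python3 -c "
from workcell import bot
print(bot.job_done())"
```

```text
the job is handed in; nothing more can be done
None
```

The copper block is clamped squarely against the fence, pad about half way in (my estimates: 2–3 mm of its 5 mm travel), and I handed the job in at about 27 s; while lowering it, the block pressed the bed with about 25–26 N for a moment, which may have passed the clamp's 25 N limit.

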